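# Release the yellow order from its gated roller lane into the packing crate

### The arm

A 6-joint arm with a two-finger parallel gripper is mounted at the origin on the work surface. World frame = base frame: x ahead of the robot, y to its left, z up, the work surface at z = 0. Lengths are in m, angles in rad, forces in N, time in s.
With the tool pointing down it reaches from about 0.275 to 0.75 m from the base axis. Payload 10.2 kg.
Tool frame: the origin (TCP) lies midway between the tips of the shut fingers; the grasp point (between the pads) lies 19 mm behind it (env.hold_point_z is the distance from the TCP to the grasp point, in m); z points along the fingers, y is the line along which they close (so a half turn about z gives the same grasp; the last joint's range is limited). The gripper opens to 85 mm and grips with 20 to 120 N. Pads are 22 mm wide; open, the fingers measure 114 mm over their backs; the gripper's body (76 mm by 85 mm) begins 54 mm behind the grasp point. The pads swing forward as they close: fully open they stand 13 mm farther back than shut.
Start: joints at [1.004, 0.313, 1.498, -0, 1.331, -0.223], TCP at [0.177, 0.494, 0.231] pointing down, gripper open.
Joint ranges: [-2.94, 2.94], [-0.97, 2.17], [0.19, 2.56], [-1.23, 4.37], [0.02, 3.11], [-2.88, 2.88]. Speed limits (rad/s): [2.39, 2.39, 3.01, 3.14, 3.14, 3.14].

### API

Orientations are given as a unit quaternion [x, y, z, w].
In Python, from bench import env, kinematics, monitor, eyes, job gives the robot as it stands. The module is installed in compiled form; this text tells all that it offers. Calls block until the motion is done:
- env.reach(position, orientation): joint-space move of the TCP to a pose.
- env.movel(position, velocity=0.15, frame=None, guard=None): straight line of the TCP; frame=None keeps the orientation; velocity is the mean speed in m/s. With guard (N) it stops when the force on the tool has changed by that much, and returns True; else False.
- env.set_joints(angles): joint-space move.
- env.release() and env.close_gripper(effort=None): open the fingers fully, or close them until they stop; effort is the grip in N (None keeps the last).
- env.hold(seconds).
- kinematics.ik(position, orientation): joint angles nearest the present ones, or None.
- monitor.sense(): the state.
- eyes.grab_frame(name): name is "scene" or "top" or "wrist"; returns a dict with "frame" (400x640x3 uint8, red, green, blue), "mtx" (3x3 intrinsics, pixels), "k1" (the pictures are not rectified: a ray, as slopes to the right and down, at radius r is drawn at 1 + k1 r^2 times it, then the intrinsics apply), "view" (4x4, takes a point from world to camera coordinates). Camera axes: x right, y down, z forward; pixel columns grow to the right and rows downward; lengths in m; the calibration is good to about 2 mm. A picture is of the moment at which its call begins. There is no depth.
A pose or a line that the arm cannot do raises env.MotionError and nothing moves.
- job.hand_in(): hands the job in; it is judged then, once.
The state is a dict: "clock": time; "joints": joint angles; "qvel": joint speeds; "joint_efforts": joint torques, N m; "position": TCP position; "ee_rot": TCP orientation; "contact_force": force on the tool from outside, world axes, zero at the start; "ft_torque": the same for the moment, N m; "finger_gap": opening from 0.0 (shut) to 1.0 (fully open); "gripper_force": force on a finger pad.
Only numpy, scipy, OpenCV 4.12 (cv2) and the standard library are available. Lean on these libraries where they do the work, as an engineer would, in place of code of your own. Each camera call takes 0.05 s, during which the arm holds its last target. There are 200 camera calls.

### The job

Send the yellow order down into the blue crate: with the fingertips, press down the paddle of the gate lever on the roller lane that holds the two yellow cartons, keep it down until both have rolled into the crate, then take the hand away so that the gate drops shut again. Work only by the paddle: do not touch the cartons or the gates. Keep the blue cartons' lane shut, and leave the pill bottle, marker, pink carton and telephone where they are.

Things in the scene. Friction and masses are not known exactly. Their poses are not given: they have to be found in the camera images.
- crate: open blue plastic crate, fixed, 300 mm (x) by 180 mm (y), 80 mm tall, walls 4 mm, under the lower ends of both lanes. Origin at the centre of its underside, 12 mm above the table (on a grey board), z up
- yellow_lane: gravity roller lane holding the two yellow cartons, fixed, 72 mm wide, 260 mm long; origin under its middle on the board, z up, y up the slope (rollers fall 12 degrees towards -y, over the crate). The two lanes are alike, stand 140 mm apart along x and swap places from run to run. Above its -x rail pivots its gate lever, a steel bar: paddle at the +y end, gate at the -y end
- yellow_paddle: press paddle of the yellow lane's lever: red, black rubber top, 36 (x) by 46 mm (y). Origin at the centre of its top, z its normal (at rest leaning 12 degrees to -y), y away from the pivot (115 mm back, 17 mm below). Pressed, it sinks 46 mm to a stop and shifts 7 mm along y; 3 N to start, 6 N at the stop; springs back. Stays above the rails, free for 25 mm all round
- yellow_gate: red gate plate, 62 mm wide (x), 4 thick, 78 tall (z), on the low end of the yellow lane's lever, standing across the lane in front of the cartons. Origin at the middle of its lower edge: 2 mm above the rollers when shut, about 54 mm when the paddle is fully down
- yellow_lever (a joint): turn of the yellow lane's rocking lever about its pivot, rad: 0 = gate shut, paddle up; 0.40 = paddle fully down on its stop, gate fully open. The cartons begin to pass under the gate at about 0.2. Springs back to 0 when let go
- yellow_carton1: yellow medicine carton, 62 (x) by 72 (y) by 28 mm (z), about 50 g, first in the yellow lane, lying flat on the rollers against the gate. Origin at the centre of its underside, z out of its top. Once the gate is open both yellow cartons roll out one after the other and drop into the crate within about 2 s; they need not land flat
- yellow_carton2: yellow medicine carton, 62 (x) by 72 (y) by 28 mm (z), about 50 g, second in the yellow lane, lying flat on the rollers right behind the first. Origin at the centre of its underside, z out of its top
- blue_lane: gravity roller lane holding the two blue cartons, fixed, 72 mm wide, 260 mm long; origin under its middle on the board, z up, y up the slope (rollers fall 12 degrees towards -y, over the crate). The two lanes are alike, stand 140 mm apart along x and swap places from run to run. Above its -x rail pivots its gate lever, a steel bar: paddle at the +y end, gate at the -y end
- blue_paddle: press paddle of the blue lane's lever: red, black rubber top, 36 (x) by 46 mm (y). Origin at the centre of its top, z its normal (at rest leaning 12 degrees to -y), y away from the pivot (115 mm back, 17 mm below). Pressed, it sinks 46 mm to a stop and shifts 7 mm along y; 3 N to start, 6 N at the stop; springs back. Stays above the rails, free for 25 mm all round
- blue_gate: red gate plate, 62 mm wide (x), 4 thick, 78 tall (z), on the low end of the blue lane's lever, standing across the lane in front of the cartons. Origin at the middle of its lower edge: 2 mm above the rollers when shut, about 54 mm when the paddle is fully down
- blue_lever (a joint): turn of the blue lane's rocking lever about its pivot, rad: 0 = gate shut, paddle up; 0.40 = paddle fully down on its stop, gate fully open. The cartons begin to pass under the gate at about 0.2. Springs back to 0 when let go
- blue_carton1: blue medicine carton, 62 (x) by 72 (y) by 28 mm (z), about 50 g, first in the blue lane, lying flat on the rollers against the gate. Origin at the centre of its underside, z out of its top
- blue_carton2: blue medicine carton, 62 (x) by 72 (y) by 28 mm (z), about 50 g, second in the blue lane, lying flat on the rollers right behind the first. Origin at the centre of its underside, z out of its top
- pill_bottle: amber pill bottle with white cap, 46 mm across, 85 mm tall, standing loose on the table past the upper ends of the lanes; origin at the centre of its foot
- loose_carton: loose pink carton 48 x 95 x 30 mm lying on the table past the upper ends of the lanes; origin at the centre of its underside
- marker: white marker pen with black cap, 130 mm long (along its x), 17 mm thick, lying on the table near the upper ends of the lanes; origin under its middle
- phone: black desk telephone, 170 x 200 mm, 72 mm tall, on the table to the robot's left; origin at the centre of its underside

How it is judged:
On the way, in this order (a step that is already met when the one before it is completed fails the run):
1. the fingers press the yellow lane's paddle down and its gate rises (value of joint yellow_lever above 0.15 rad and contact force between the fingers and yellow_paddle above 0.5 N), for 0.1 s.
2. both yellow cartons are in the crate while the paddle is still held down (all of step 1 and x of yellow_carton1 in the frame of crate between -0.146 and 0.146 m and y of yellow_carton1 in the frame of crate between -0.086 and 0.086 m and z of yellow_carton1 in the frame of crate between 0 and 0.08 m and x of yellow_carton2 in the frame of crate between -0.146 and 0.146 m and y of yellow_carton2 in the frame of crate between -0.086 and 0.086 m and z of yellow_carton2 in the frame of crate between 0 and 0.08 m), for 0.1 s.
At the end, for the whole second after the job is handed in: Both yellow cartons rest inside the blue crate (their undersides' centres within its walls and below its rim, in any attitude), both levers are back within 0.04 rad of shut, and both blue cartons are still in their lane within 15 mm of where they started (x of yellow_carton1 in the frame of crate between -0.146 and 0.146 m and y of yellow_carton1 in the frame of crate between -0.086 and 0.086 m and z of yellow_carton1 in the frame of crate between 0 and 0.08 m and x of yellow_carton2 in the frame of crate between -0.146 and 0.146 m and y of yellow_carton2 in the frame of crate between -0.086 and 0.086 m and z of yellow_carton2 in the frame of crate between 0 and 0.08 m and linear speed of each of yellow_carton1, yellow_carton2 below 0.03 m/s and value of joint each of yellow_lever, blue_lever below 0.04 rad and distance of each of blue_carton1, blue_carton2 from where it was at the start of the episode below 0.015 m); the robot touches nothing.
It fails at once if the other lane's gate was opened (value of joint blue_lever above 0.1 rad).
It fails at once if the robot touched a gate instead of the paddle (contact force between any of the fingers, the arm and yellow_gate above 0.5 N or contact force between any of the fingers, the arm and blue_gate above 0.5 N).
It fails at once if the robot touched, lifted or carried a carton of either lane (contact force between any of the fingers, the arm and yellow_carton1 above 0.3 N or contact force between any of the fingers, the arm and yellow_carton2 above 0.3 N or contact force between any of the fingers, the arm and blue_carton1 above 0.3 N or contact force between any of the fingers, the arm and blue_carton2 above 0.3 N or height (world z) of any of yellow_carton1, yellow_carton2, blue_carton1, blue_carton2 above 0.19 m).
It fails at once if the pill bottle, marker, pink carton or telephone was moved more than 20 mm or lifted (distance of any of pill_bottle, marker, loose_carton, phone from where it was at the start of the episode above 0.02 m or height (world z) of any of pill_bottle, marker, loose_carton, phone above 0.02 m).
It also fails if it takes over 32 s, if anything falls off the work surface, if the arm or the gripper's body presses on something with over 40 N, if the wrist force passes 120 N, or if a joint passes its speed limit or range.

## Working session

There is one attempt and no reset: what is moved stays moved. The work goes in short steps, each a Python script; the robot and the scene stay as the last script left them, time stands still between calls to the robot, and variables do not carry over. Pictures are saved under pics/ and viewed, at most 10 in all, crops included, and the job is handed in when it is done.

```bash
mkdir -p pics; cat > h.py <<'E'
import numpy as np, cv2
from bench import env, kinematics, monitor, eyes, job
def ray(f,u,v):
    K=f["mtx"];k=f["k1"]
    p=cv2.undistortPoints(np.array([[[u,v]]],float),np.array(K,float),np.array([k,0,0,0.]))[0,0]
    V=np.array(f["view"]);R=V[:3,:3];c=-R.T@V[:3,3]
    d=R.T@np.array([p[0],p[1],1]);return c,d/np.linalg.norm(d)
def onz(f,u,v,z):
    c,d=ray(f,u,v);return c+d*(z-c[2])/d[2]
def cross(a,b):
    (c1,d1),(c2,d2)=a,b
    s=np.linalg.lstsq(np.c_[d1,-d2],c2-c1,rcond=None)[0]
    p,q=c1+s[0]*d1,c2+s[1]*d2;return (p+q)/2,np.linalg.norm(p-q)
E
python3 - <<'E'
from h import *
import pickle
fs={n:eyes.grab_frame(n) for n in("scene","top")}
pickle.dump(fs,open("f.pkl","wb"))
for n,f in fs.items():
    cv2.imwrite(f"pics/{n}0.png",f["frame"][:,:,::-1])
    print(n,f["mtx"],f["k1"],ray(f,320,200))
    h=cv2.cvtColor(f["frame"],cv2.COLOR_RGB2HSV)
    for c,lo,hi in(("yellow",(22,100,80),(35,255,255)),("red",(0,150,60),(8,255,255)),("red2",(172,150,60),(180,255,255)),("blue",(100,100,50),(130,255,255))):
        m=cv2.inRange(h,lo,hi);_,_,s,ce=cv2.connectedComponentsWithStats(m)
        print(c,[(list(map(int,a)),b.round(1).tolist()) for a,b in zip(s[1:],ce[1:]) if a[4]>60])
E
```

```text
scene [[403.10490589   0.         319.50978859]
 [  0.         403.10490589 201.66260693]
 [  0.           0.           1.        ]] 0.009446416171679867 (array([1.14583045, 0.22087825, 1.07775957]), array([-0.52766978, -0.08917977, -0.84475533]))
yellow [([289, 17, 24, 17, 115], [297.6, 25.2]), ([308, 18, 19, 16, 85], [319.3, 24.6]), ([220, 166, 10, 18, 62], [224.4, 174.5]), ([230, 167, 22, 18, 214], [241.2, 175.8]), ([252, 168, 23, 19, 233], [264.4, 177.7])]
red [([214, 160, 12, 22, 130], [219.0, 170.4]), ([224, 167, 12, 17, 75], [229.3, 175.1]), ([247, 168, 11, 17, 78], [252.0, 175.9]), ([194, 200, 13, 23, 145], [199.9, 211.7])]
red2 []
blue [([0, 0, 17, 16, 139], [5.6, 5.5]), ([0, 0, 52, 96, 1189], [22.6, 48.8]), ([111, 38, 32, 24, 509], [126.4, 48.1]), ([91, 47, 32, 50, 602], [103.8, 68.5]), ([140, 152, 81, 109, 4502], [182.3, 209.5]), ([222, 159, 19, 6, 66], [230.5, 161.7]), ([201, 193, 33, 33, 387], [213.6, 202.5]), ([211, 207, 25, 22, 276], [224.1, 217.5]), ([235, 209, 25, 22, 309], [248.2, 220.2]), ([474, 220, 27, 170, 2581], [486.3, 312.5])]
top [[415.26197613   0.         320.32725476]
 [  0.         415.26197613 191.16555948]
 [  0.           0.           1.        ]] -0.07049760614162781 (array([0.42240488, 0.12218163, 1.41290416]), array([ 0.08891246, -0.00289252, -0.99603524]))
yellow [([367, 195, 16, 22, 199], [373.5, 205.0]), ([388, 198, 16, 21, 217], [394.5, 207.7]), ([410, 200, 5, 20, 65], [411.6, 209.7])]
red [([382, 197, 6, 20, 66], [384.7, 206.9])]
red2 []
blue [([174, 104, 19, 109, 961], [182.9, 155.3]), ([401, 144, 66, 100, 4227], [436.6, 194.0]), ([371, 150, 16, 21, 187], [377.4, 159.4]), ([392, 153, 16, 21, 202], [398.7, 162.5]), ([168, 248, 16, 75, 646], [175.0, 284.0]), ([166, 352, 8, 16, 69], [168.4, 358.1])]
```

```bash
python3 - <<'E'
import cv2
a=cv2.imread("pics/scene0.png")[130:280,130:330]; cv2.imwrite("pics/s1.png",cv2.resize(a,(800,600),interpolation=cv2.INTER_CUBIC))
a=cv2.imread("pics/top0.png")[125:275,280:480]; cv2.imwrite("pics/t1.png",cv2.resize(a,(800,600),interpolation=cv2.INTER_CUBIC))
E
```

```text
(no output)
```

View pics/s1.png

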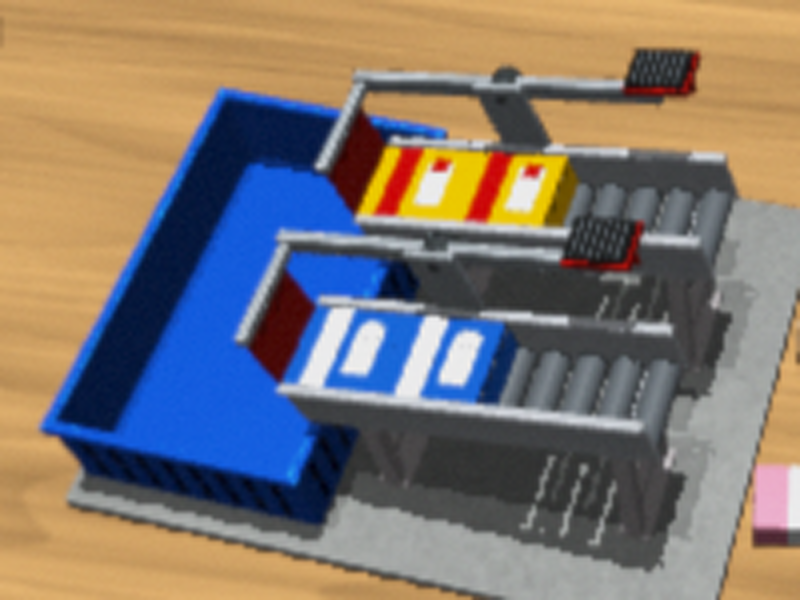

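View pics/t1.png

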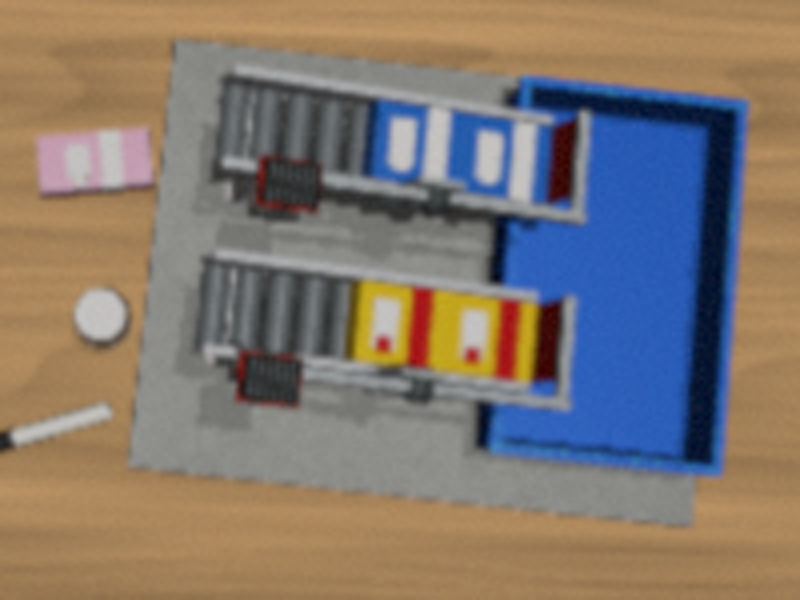

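View pics/top0.png

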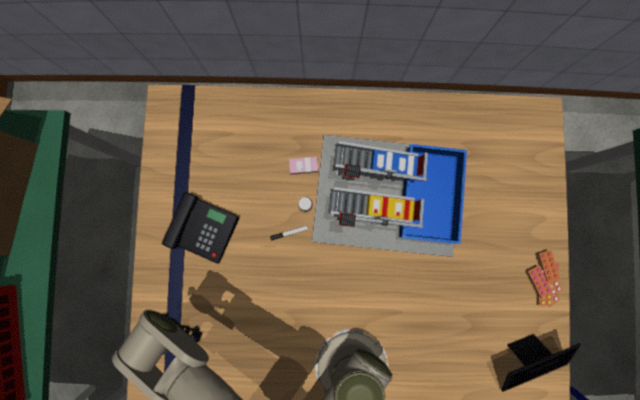

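The yellow lane is the one nearer the robot. Its paddle is at about (347,219.5) in the top view and (295,147) in the scene view; the blue paddle is at (352.5,171) and (280,189.5). In both views the upslope direction points left in the top view, which is world +y.

```bash
python3 - <<'E'
from h import *
import pickle
fs=pickle.load(open("f.pkl","rb"));S,T=fs["scene"],fs["top"]
t=lambda u,v:ray(T,280+u/4,125+v/4); s=lambda u,v:ray(S,130+u/4,130+v/4)
for n,a,b in(("yp",(269,378),(661,68)),("bp",(290,184),(601,237)),("pivY",(421,389),(506,77)),("pivB",(437,196),(434,243)),
  ("crate near-left? rim",(487,452),(445,133)),("crate far right",(748,100),(45,430)),("crate near right",(720,473),(222,92)),("gate bar Y top end",(570,405),(358,75))):
    print(n,*[np.round(x,4) for x in cross(t(*a),s(*b))])
p=[onz(T,280+u/4,125+v/4,.092) for u,v in((748,100),(720,473))]
d=p[0]-p[1];print("yaw from crate",np.arctan2(d[1],d[0]),np.linalg.norm(d))
for y in(0,1.57,-1.57,.1):
    pass
E
```

```text
yp [0.4734 0.0423 0.2495] 0.0026
bp [0.6112 0.03   0.2492] 0.0023
pivY [ 0.4696 -0.0694  0.2169] 0.0035
pivB [ 0.6108 -0.0812  0.2181] 0.0001
crate near-left? rim [ 0.4264 -0.1461  0.0841] 0.0
crate far right [ 0.7181 -0.3577  0.0858] 0.0057
crate near right [ 0.4134 -0.3321  0.0864] 0.004
gate bar Y top end [ 0.4615 -0.1838  0.19  ] 0.0047
yaw from crate -0.086078916753478 0.3049058997796827
```

```bash
cat >> h.py <<'E'
from scipy.spatial.transform import Rotation as Ro
yaw=-0.087; ex=np.array([np.cos(yaw),np.sin(yaw),0]); ey=np.array([-np.sin(yaw),np.cos(yaw),0]); ez=np.array([0,0,1.])
P=np.array([0.4734,0.0423,0.2495])
def Q(y): return Ro.from_matrix(np.c_[np.cross(y,-ez),y,-ez]).as_quat()
def st():
    s=monitor.sense(); print(round(s["clock"],2),np.round(s["position"],4),np.round(s["contact_force"],2),round(s["finger_gap"],3))
E
python3 - <<'E'
from h import *
s=monitor.sense();j=np.array(s["joints"])
c=[]
for y in(ex,-ex,ey,-ey):
    q=kinematics.ik(P+[0,0,.06],Q(y)); 
    if q is not None: c.append((abs(np.array(q)-j).max(),tuple(y)))
print(np.round(c,2))
o=Q(np.array(min(c)[1])); np.save("o.npy",o)
p=np.array(s["position"]); env.movel(p+[0,0,.09]); env.close_gripper(20)
env.reach(P+[0,0,.07],o); st()
cv2.imwrite("pics/s2.png",cv2.resize(eyes.grab_frame("scene")["frame"][100:250,170:370,::-1],(800,600)))
cv2.imwrite("pics/t2.png",cv2.resize(eyes.grab_frame("top")["frame"][125:275,280:480,::-1],(800,600)))
E
```

```text
Traceback (most recent call last):
ValueError: setting an array element with a sequence. The requested array has an inhomogeneous shape after 2 dimensions. The detected shape was (3, 2) + inhomogeneous part.
```

```bash
python3 - <<'E'
from h import *
s=monitor.sense();j=np.array(s["joints"])
c=[]
for y in(ex,-ex,ey,-ey):
    q=kinematics.ik(P+[0,0,.06],Q(y)); 
    if q is not None: c.append((abs(np.array(q)-j).max(),tuple(y)))
print(c)
o=Q(np.array(min(c)[1])); np.save("o.npy",o)
p=np.array(s["position"]); env.movel(p+[0,0,.09]); env.close_gripper(20)
env.reach(P+[0,0,.07],o); st()
cv2.imwrite("pics/s2.png",cv2.resize(eyes.grab_frame("scene")["frame"][100:250,170:370,::-1],(800,600)))
E
```

```text
[(np.float64(1.1616661870507872), (np.float64(0.9962178864711978), np.float64(-0.0868902910275923), np.float64(0.0))), (np.float64(1.4184942402585137), (np.float64(0.0868902910275923), np.float64(0.9962178864711978), np.float64(0.0))), (np.float64(1.7230984133312794), (np.float64(-0.0868902910275923), np.float64(-0.9962178864711978), np.float64(-0.0)))]
3.57 [0.4734 0.043  0.3195] [-0.14  0.5   0.38] -0.002
```

View pics/s2.png

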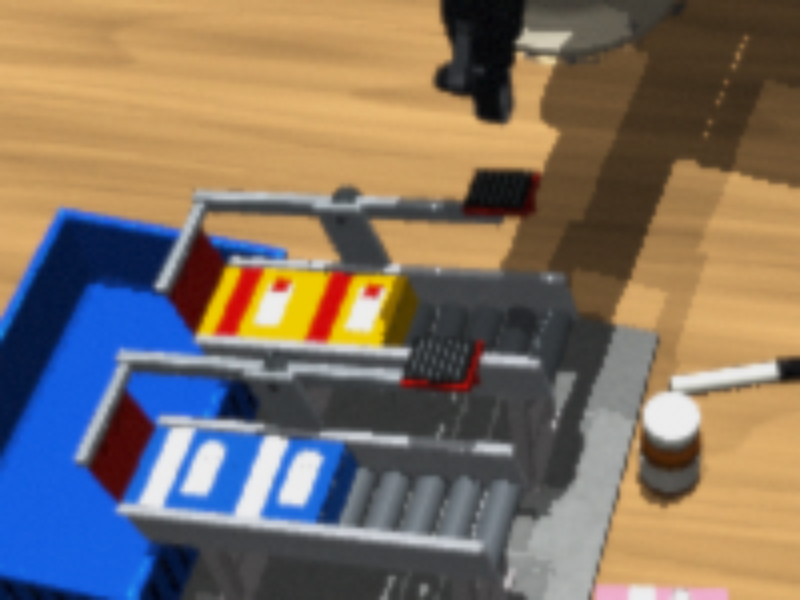

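The shut fingertips, at about (495,118) in the crop, hang right above the yellow paddle at (502,188). I'll press now.

```bash
python3 - <<'E'
from h import *
hit=env.movel(P-[0,0,.01],velocity=.05,guard=2.0); print(hit); st()
c=np.array(monitor.sense()["position"])
if hit:
    a0=np.arctan2(40.5,109)
    done=False
    for th in(.13,.25,.37):
        a=a0-th; d=.1163*np.array([np.cos(a)-np.cos(a0),np.sin(a)-np.sin(a0)])
        g=env.movel(c+ey*d[0]+ez*d[1],velocity=.06,guard=20); st()
        if g: break
    env.hold(2.0); st()
    for n,sl in(("scene",np.s_[100:250,130:330,::-1]),("top",np.s_[125:275,280:480,::-1])):
        cv2.imwrite(f"pics/{n}3.png",cv2.resize(eyes.grab_frame(n)["frame"][sl],(800,600)))
E
```

```text
True
4.83 [0.4732 0.0424 0.2514] [ 0.56 -1.56  2.8 ] 0.0
5.24 [0.4736 0.0466 0.237 ] [-0.83 -2.35  2.81] 0.003
5.62 [0.474  0.0489 0.2237] [-0.39 -1.34  4.49] -0.005
6.01 [0.4741 0.0497 0.21  ] [-0.33 -1.31  6.44] 0.003
8.01 [0.4741 0.0497 0.2102] [ 0.53 -0.95  5.67] 0.005
```

View pics/scene3.png

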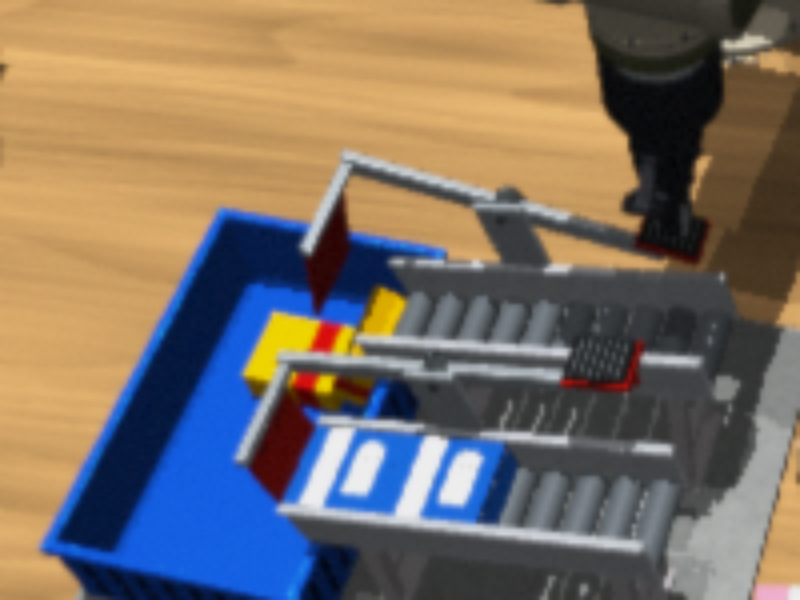

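The gate is open. One carton is in the crate at about (295,345). The second, at about (380,315), is tipped at the lane end, so I'll hold the paddle and look again.

```bash
python3 - <<'E'
from h import *
env.hold(1.5); st()
a,b=[eyes.grab_frame(n)["frame"][:,:,::-1] for n in("scene","top")]
cv2.imwrite("pics/c4.png",np.vstack([cv2.resize(a[140:215,170:270],(400,300),interpolation=2),cv2.resize(b[165:240,360:460],(400,300),interpolation=2)]))
E
```

```text
9.61 [0.4741 0.0497 0.2102] [ 0.22 -0.06  6.61] 0.002
```

View pics/c4.png

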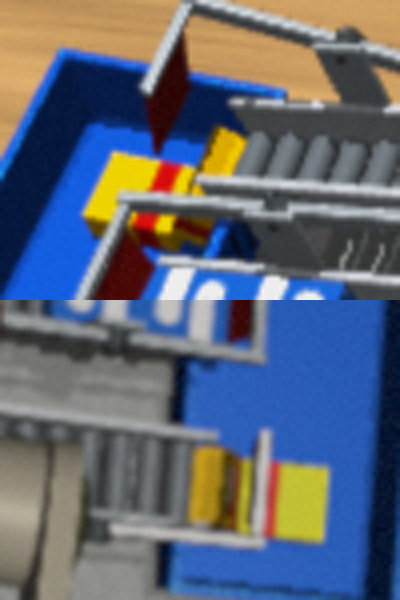

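The gate is fully up. Carton 1 lies flat in the crate. Carton 2 seems to stand nose-down between it and the lane end, with its end face at about (207,485) and (222,150) in the crop. I'll triangulate that face while still holding the paddle.

```bash
python3 - <<'E'
from h import *
S,T=[eyes.grab_frame(n) for n in("scene","top")]
Ct=np.array([.566,-.239,.012])  # crate centre: midpoint of near-left & far-right rim corners ~
near=np.array([.4264,-.1461]);far=np.array([.7181,-.3577]);Ct[:2]=(near+far)/2
def loc(p): d=p-Ct; return np.round([d@ex,d@ey,d[2]],4)
def X(n,t,s):
    p,e=cross(ray(T,360+t[0]/4,165+(t[1]-300)/4),ray(S,170+s[0]/4,140+s[1]/4)); print(n,p.round(4),round(e,4),"crate frame",loc(p))
X("end face",(207,485),(222,150))
X("c1 top far end corner hi-x",(328,464),(84,212))
X("c1 far end lo-x",(326,542),(112,153))
for n,f,r in(("s",S,(140,215,170,270)),("t",T,(165,240,360,460))):
    h=cv2.cvtColor(f["frame"],cv2.COLOR_RGB2HSV)
    m=cv2.inRange(h,(18,120,60),(35,255,255));_,_,s,ce=cv2.connectedComponentsWithStats(m[r[0]:r[1],r[2]:r[3]])
    print(n,[(a.tolist(),b.round(1).tolist()) for a,b in zip(s[1:],ce[1:]) if a[4]>15])
st()
E
```

```text
end face [ 0.5099 -0.1676  0.1198] 0.0043 crate frame [-0.0695  0.0785  0.1078]
c1 top far end corner hi-x [ 0.5347 -0.2849  0.0494] 0.0039 crate frame [-0.0345 -0.0361  0.0374]
c1 far end lo-x [ 0.4705 -0.2865  0.0377] 0.004 crate frame [-0.0983 -0.0433  0.0257]
s [([43, 32, 19, 17, 139], [53.0, 39.8]), ([21, 38, 19, 21, 174], [29.2, 46.4]), ([39, 53, 12, 10, 55], [42.7, 57.5])]
t [([47, 37, 12, 20, 178], [52.0, 46.1]), ([59, 40, 4, 18, 59], [60.5, 48.6]), ([69, 41, 13, 19, 210], [74.7, 50.3])]
9.81 [0.4741 0.0497 0.2102] [-0.57 -0.76  6.79] -0.002
```

```bash
python3 - <<'E'
from h import *
S,T,W=[eyes.grab_frame(n)["frame"][:,:,::-1] for n in("scene","top","wrist")]
av=lambda n:np.mean([eyes.grab_frame(n)["frame"][:,:,::-1].astype(float) for _ in range(3)],0).astype(np.uint8)
a=cv2.resize(av("scene")[155:205,185:245],(400,333),interpolation=cv2.INTER_LANCZOS4)
b=cv2.resize(av("top")[195:235,396:450],(400,296),interpolation=cv2.INTER_LANCZOS4)
w=cv2.resize(W,(400,250))
r=np.zeros((600,800,3),np.uint8);r[:333,:400]=a;r[:296,400:]=b;r[340:590,:400]=w
cv2.imwrite("pics/c5.png",r)
E
```

```text
(no output)
```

View pics/c5.png

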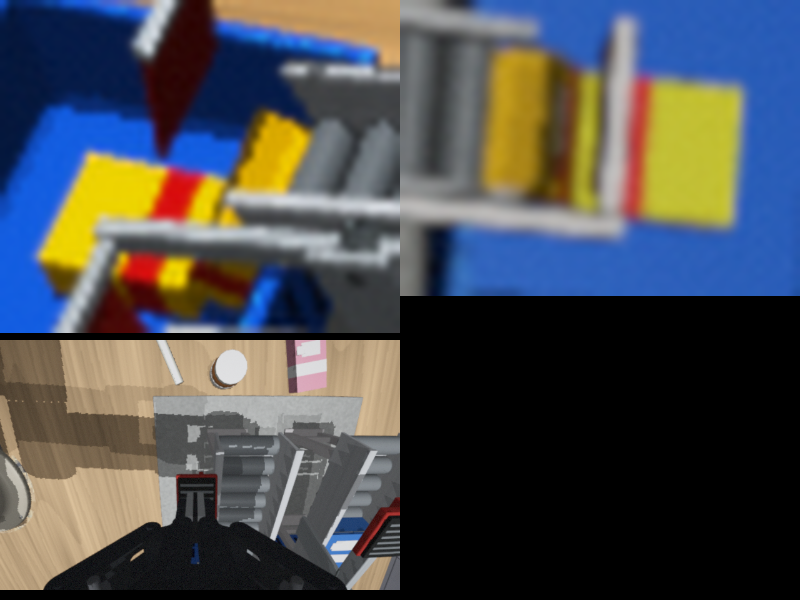

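The orange face of carton 2 is clear now, but its attitude isn't. I'll triangulate its two low-x corners separately.

```bash
python3 - <<'E'
from h import *
import pickle
fs=pickle.load(open("f.pkl","rb"));S,T=fs["scene"],fs["top"]
t=lambda u,v:ray(T,396+(u-400)/7.407,195+v/7.4)
s=lambda u,v:ray(S,185+u/6.667,155+v/6.66)
Ct=np.array([.5722,-.2519,.012])
for n,a,b in(("-y lo-x",(545,197),(268,110)),("+y lo-x",(483,190),(312,128)),("-y hi-x",(548,50),(226,182)),
 ("c1 -y lo",(735,228),(90,152)),("c1 -y hi",(742,88),(40,258)),("lane end rail lo-x",(620,232),(283,68)),("rail hi-x",(537,25),(228,200))):
    p,e=cross(t(*a),s(*b));d=p-Ct;print(n,np.round([d@ex,d@ey,d[2]],4),round(e,4))
st()
E
```

```text
-y lo-x [-0.0998  0.0612  0.0919] 0.0068
+y lo-x [-0.0986  0.0843  0.0866] 0.0017
-y hi-x [-0.0401  0.0719  0.1221] 0.0058
c1 -y lo [-0.0995 -0.042   0.0268] 0.0044
c1 -y hi [-0.0365 -0.0394  0.0292] 0.0038
lane end rail lo-x [-0.1161  0.0464  0.1009] 0.0397
rail hi-x [-0.0302  0.0776  0.1243] 0.005
10.26 [0.4741 0.0497 0.2102] [-0.11 -1.    6.72] 0.001
```

The face is carton 2's end face. It is about 28 mm wide and near rim height, so the carton stands on its nose inside the crate, well below the lane. I'll let the gate down along the same arc and check it closes, leaving the hand near so I can press again if needed.

```bash
python3 - <<'E'
from h import *
p=np.array(monitor.sense()["position"])
env.movel(p+[0,-.007,.043],velocity=.08); st()
env.movel(p+[0,-.007,.10],velocity=.12); env.hold(.5); st()
av=lambda n:np.mean([eyes.grab_frame(n)["frame"][:,:,::-1].astype(float) for _ in range(2)],0).astype(np.uint8)
r=np.zeros((600,800,3),np.uint8);A=av("scene");B=av("top")
r[:333,:400]=cv2.resize(A[155:205,185:245],(400,333),interpolation=4)
r[:296,400:]=cv2.resize(B[195:235,396:450],(400,296),interpolation=4)
r[340:600,:400]=cv2.resize(A[130:260,130:330],(400,260)); r[300:600,400:]=cv2.resize(B[125:275,280:480],(400,300))
cv2.imwrite("pics/c6.png",r)
E
```

```text
10.97 [0.4741 0.0428 0.2529] [2.01 0.73 2.94] -0.001
12.09 [0.474  0.0427 0.3101] [ 0.03  1.1  -0.53] 0.002
```

View pics/c6.png

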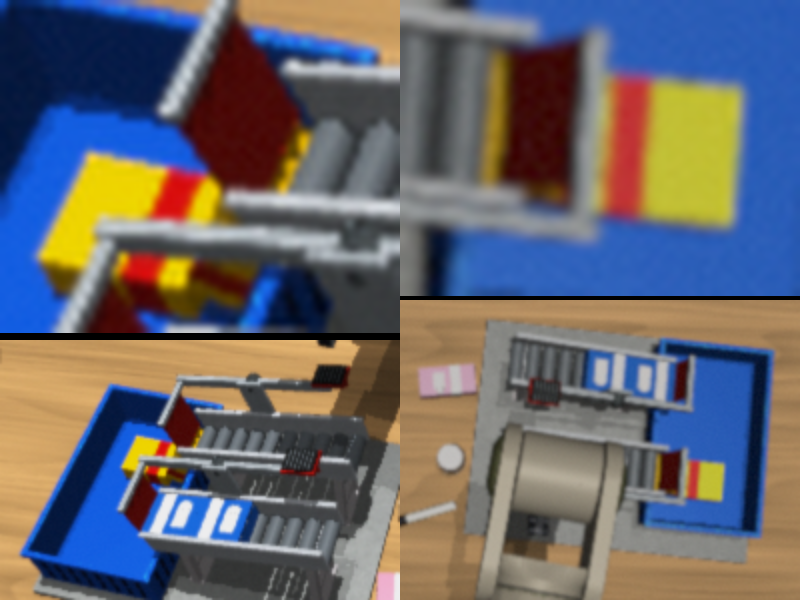

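The gate looks shut and the cartons are unchanged: carton 1 is flat, carton 2 leans with its nose towards -y inside the crate. I'll compare both levers with the first picture numerically and hand in if they match.

```bash
python3 - <<'E'
from h import *
import pickle
p=np.array(monitor.sense()["position"]); env.movel(p+[0,0,.05])
S0=pickle.load(open("f.pkl","rb"))["scene"]["frame"]; S1=eyes.grab_frame("scene")["frame"]
def sh(x0,x1,y0,y1,k=8):
    up=lambda a:cv2.resize(a,None,fx=k,fy=k,interpolation=cv2.INTER_CUBIC)
    r=cv2.matchTemplate(up(S1[y0-4:y1+4,x0-4:x1+4]),up(S0[y0:y1,x0:x1]),cv2.TM_CCOEFF_NORMED)
    _,v,_,l=cv2.minMaxLoc(r);return round(v,3),(l[0]/k-4,l[1]/k-4)
b=[sh(282,308,138,158),sh(208,224,144,158),sh(268,294,182,200),sh(185,212,184,210),sh(205,262,205,232)]
for n,x in zip(("Ypaddle","Ygate bar","Bpaddle","Bgate","Bcartons"),b):print(n,x)
st()
if all(abs(x[1][1])<=.6 and abs(x[1][0])<=.6 for x in b): print(job.hand_in())
E
```

```text
Ypaddle (0.859, (0.0, -0.125))
Ygate bar (0.998, (0.0, 0.0))
Bpaddle (0.841, (0.0, 0.125))
Bgate (0.529, (-1.875, 4.0))
Bcartons (0.998, (0.0, 0.0))
12.82 [0.4738 0.0427 0.359 ] [-0.59  0.6  -0.85] -0.001
```

Both levers and the blue cartons are back where they started. The only mismatch is the blue gate window, and the yellow cartons now lying behind it in that picture explain it.

```bash
python3 -c "
from h import *
print(job.hand_in())"
```

```text
the job is handed in; nothing more can be done
None
```

I pressed the yellow paddle until both yellow cartons were in the crate, let the gate drop shut and handed the job in; no verdict came back, and carton 2 being in the crate (nose-down against the lane end) is judged from the pictures only.

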